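# Swap the test blocks at the light gate

## Robot

A 6-joint arm with a two-finger parallel gripper is mounted at the origin on the work surface. World frame = base frame: x ahead of the robot, y to its left, z up, the work surface at z = 0. Lengths are in mm, angles in rad, forces in N, time in s.
With the tool pointing down it reaches from about 275 to 750 mm from the base axis. Payload 10.2 kg.
Tool frame: the origin (TCP) lies between the finger pads; the fingertips stand 17 mm ahead of it and the grasp point (between the pads) lies 2 mm behind it (tips_ahead is the distance from the TCP to the fingertips, in mm); z points along the fingers, y is the line along which they close (so a half turn about z gives the same grasp; the last joint's range is limited). The gripper opens to 85 mm and grips with 20 to 120 N. Pads are 22 mm wide; open, the fingers measure 114 mm over their backs; the gripper's body (76 mm by 85 mm) begins 54 mm behind the grasp point. The pads swing forward as they close: fully open they stand 13 mm farther back than shut.
Start: joints at [0.943, 0.313, 1.498, -0, 1.331, -0.223], TCP at [206.776, 482.571, 225.494] pointing down, gripper open.
Joint ranges: [-2.94, 2.94], [-0.97, 2.17], [0.19, 2.56], [-1.23, 4.37], [0.02, 3.11], [-2.88, 2.88]. Speed limits (rad/s): [2.39, 2.39, 3.01, 3.14, 3.14, 3.14].

## Interface

Orientations are given as a unit quaternion [w, x, y, z].
In Python, from rig import sense, capture, finish_job, boxes_of, tips_ahead gives the robot as it stands.
- The arm moves only by the tool drive_tool, never from a script. Its argument "commands" is text: rows parted by semicolons, each of 7 numbers parted by spaces: the shift along the world's x, y, z in units of 0.1 m (1.0 is 0.1 m), then the turn, a rotation vector about the world's x, y, z in units of pi/4 rad (1.0 is pi/4 rad), then the opening in per cent of the stroke, from 0 (shut) to 100 (fully open). A call has 1 to 20 rows; each row shifts and turns the commanded pose from where the row before left it; what a row does not reach is not made up. A row lasts 1/12 s, in which the tool goes at most 41.7 mm and 7.16 degrees, less where a joint would pass 70% of its speed; a pose out of reach is approached as far as the arm can. A call with a number of a shift or a turn outside -1 to 1 is refused whole. A call with a gripper value outside its range is refused whole. The fingers move at their own pace and stop on an object; "force" is the grip in N (left out, the last holds). Time passes only in rows, so rows that do not move let the fingers close. It gives the time, the measured TCP pose, the force, the opening and the grip force at its end, in the units of the state.
- sense(): the state, without advancing time (a new reading comes with each control period).
- capture(name): name is "scene" or "top"; returns a dict with "pixels" (384x512x3 uint8, blue, green, red), "fov_y" (degrees; the focal length in pixels is half the picture's height over the tangent of half this angle, whatever the lens; pixels are square), "cx", "cy" (the principal point, pixels), "k1" (the pictures are not rectified: a ray, as slopes to the right and down, at radius r is drawn at 1 + k1 r^2 times it, then the intrinsics apply), "position" and "attitude" of the camera in the world. Camera axes: x right, y down, z forward; pixel columns grow to the right and rows downward; lengths in mm; the calibration is good to about 2 mm. A picture is of the moment at which its call begins. There is no depth.
- finish_job(): hands the job in; it is judged then, once.
Trained networks look in a picture, given as the dict that the camera call returned (one of the last four; its "shot" number tells which), for a name from the list of things; names that differ only in an ending like _2 or _b are one class to them, and where a whole thing is asked for, a point or a joint stands for the part that bears it (a point fixed in the world has none). Each returns a list of dicts, best first, with "confidence" (0 to 1); they miss things now and then, are a little off and sometimes report something else, mostly with a low value. They report only what shows in the picture. A call takes as long as a camera call. They do not tell look-alikes from the thing itself.
- boxes_of(picture, name): "position" ([column, row] in pixels, amid what is visible of it).
The state is a dict: "time_s": time; "joints": joint angles; "dq": joint speeds; "tau": joint torques, N m; "eef_pos": TCP position; "ee_rot": TCP orientation; "force": force on the tool from outside, world axes, zero at the start; "wrist_torque": the same for the moment, N m; "grip_width": opening from 0.0 (shut) to 1.0 (fully open); "grip_force": force on a finger pad.
Only numpy, scipy, OpenCV 4.12 (cv2) and the standard library are available. Lean on these libraries where they do the work, as an engineer would, in place of code of your own. Each camera call takes 0.05 s, during which the arm holds its last target. There are 200 camera calls.

## Task

A checked blue block stands in the light gate: gripping it only by its white frosted faces, set it gently on the green card in the row on the low shelf, upright and square with the shelf, with its frosted faces to front and back like its neighbours, and let go of it. Then take the amber block, also only by its frosted faces, and finish while holding it still and upright in the light gate, clear of the gate itself, halfway between lamp and sensor, with the light path running squarely through the middle of its clear faces. Do not let go of it at the end, do not drop any block, and leave the rest of the row and the other things on the bench where they are.

Things in the scene. Friction and masses are not known exactly. Their poses are not given: they have to be found in the camera images.
- checked: Checked block: blue acrylic block, 30 x 30 x 80 mm tall, about 70 to 110 g; origin at the centre of its underside, z up. The faces across its x axis are frosted: matt white slabs 4 mm thick, seen on top as two white strips: grip only these. The faces across its y axis are clear: never touch them. A half turn about z changes nothing. Starts on the gate's base plate between the towers.
- amber: Block to hold: amber acrylic block, 30 x 30 x 80 mm tall, about 70 to 110 g; origin at the centre of its underside, z up. The faces across its x axis are frosted: matt white slabs 4 mm thick, seen on top as two white strips: grip only these. The faces across its y axis are clear: never touch them. A half turn about z changes nothing. Starts on the bench, turned up to 45 degrees.
- amber_mid (a point): the middle of the amber block, 40 mm above its underside, axes as the block's: the point to bring into the light path
- row_a: one of the two blue blocks already in the row on the shelf, of the same make as the checked one, frosted faces to the shelf's front and back; origin under its centre; leave it alone
- row_b: the other blue block already in the row, just like row_a; leave it alone
- shelf: fixed low plywood shelf on blue legs, 110 mm deep (its x), 200 mm long (its y), its top 45 mm above the bench; origin on the bench under its middle, -x is its front, facing the robot. The row runs along its y: three places 45 mm apart, at y = -45, 0 and +45 mm, x = 0. 
- free_place: thin green card 40 x 38 mm lying on the shelf, marking the row's free place (any of the three); origin at its centre on the shelf's top, axes as the shelf's. The block's underside goes centred on it, its x axis along the card's x.
- gate: fixed light gate: dark steel base plate 100 mm (x) x 220 mm (y) x 8 mm thick with two towers, each 44 x 40 mm and 110 mm tall above the bench: red lamp tower at +y, black sensor tower at -y, 124 mm of free space between them (116 mm between the brass lens rings). Origin on the bench under the plate's centre.
- light_path (a point): the middle of the light path, halfway between the towers, 80 mm above the bench, axes as the gate's: the light runs along its y from lamp lens to sensor lens (12 mm across). A block held here has its underside 40 mm above the bench.
- tin: bystander: tin of polish, 60 mm across, 60 mm tall, origin under its centre; leave alone
- sanding_block: bystander: cork sanding block 60 x 100 x 30 mm, origin under its centre; leave alone
- screwdriver: bystander: wooden-handled screwdriver 200 mm long, 26 mm thick, lying along its x on the bench; leave alone
There are look-alikes about, which are no part of the job. Leave any pink or turquoise look-alike of the checked alone.

How it is judged:
By the outcome, as a careful person would: the job done as asked, in the order asked, and still so for the second after the job is handed in, while the arm keeps its last pose, push and grip.
It also fails if it takes over 72 s, if anything falls off the work surface, if the arm or the gripper's body presses on something with over 40 N, if the wrist force passes 120 N, or if a joint passes its speed limit or range.

## Working session

There is one attempt and no reset: what is moved stays moved. The work goes in short steps, Python scripts to look and compute and a tool call to move; the robot and the scene stay as the last step left them, time stands still between calls to the robot, and variables do not carry over. Pictures are saved under pics/ and viewed, at most 10 in all, crops included, and the job is handed in when it is done.

Besides the shell and the picture viewer there is one more tool, called after "Call:" in YAML: its name, and indented under it one key for each argument. drive_tool: Moves the arm, as the interface text tells. Shifts and turns lie within -1 to 1; 1 stands for 0.1 m of shift or pi/4 rad of turn. Its arguments: {"type":"object","properties":{"commands":{"type":"string"},"force":{"type":"number"}},"required":["commands"]}

```bash
mkdir -p pics; cat > h.py <<'E'
import numpy as np, cv2, pickle
from scipy.spatial.transform import Rotation as R
def K(p):
    h,w=p["pixels"].shape[:2]; f=h/2/np.tan(np.radians(p["fov_y"])/2)
    return np.array([[f,0,p["cx"]],[0,f,p["cy"]],[0,0,1.]]), np.array([p["k1"],0,0,0,0.])
def rot(p):
    a=np.array(p["attitude"],float)
    return a if a.shape==(3,3) else R.from_quat(a[[1,2,3,0]]).as_matrix()
def ground(p,uv,z):
    k,d=K(p); n=cv2.undistortPoints(np.array(uv,float).reshape(-1,1,2),k,d).reshape(-1,2)
    r=np.c_[n,np.ones(len(n))]@rot(p).T; c=np.array(p["position"],float)
    return c+r*((z-c[2])/r[:,2:3])
def proj(p,X):
    k,d=K(p); M=rot(p).T; t=-M@np.array(p["position"],float)
    return cv2.projectPoints(np.array(X,float).reshape(-1,1,3),cv2.Rodrigues(M)[0],t,k,d)[0].reshape(-1,2)
E
python3 - <<'E'
from rig import *; from h import *
print(sense())
S=capture("scene");T=capture("top")
pickle.dump((S,T),open("p0.pkl","wb"))
for n,p in(("scene",S),("top",T)):
    print(n,{k:v for k,v in p.items() if k!="pixels"})
    for o in["checked","amber","row_a","shelf","free_place","gate","tin","sanding_block","screwdriver"]:
        print(o,[(np.round(b["position"],1).tolist(),round(b["confidence"],2)) for b in boxes_of(p,o)])
    cv2.imwrite(f"pics/{n}0.png",cv2.resize(p["pixels"],(800,600),interpolation=cv2.INTER_CUBIC))
E
```

```text
{'time_s': 0.0, 'joints': array([ 9.42598668e-01,  3.13438876e-01,  1.49844461e+00,  3.61841641e-06,
        1.33101457e+00, -2.23409995e-01]), 'dq': array([-0.0017874 ,  0.00082566, -0.00052682, -0.00036138, -0.00027419,
       -0.00086123]), 'tau': array([-3.93127050e-05, -4.12268436e+01, -2.59733748e+01, -2.08249735e-04,
        4.29048800e-03,  1.72004525e-05]), 'eef_pos': array([206.60923604, 482.34137651, 224.93794572]), 'ee_rot': array([-2.71199682e-04,  2.01015253e-01,  9.79587894e-01, -5.93692105e-04]), 'force': array([-0.55589383,  0.31443708, -0.766148  ]), 'wrist_torque': array([0.06358454, 0.00337074, 0.01125725]), 'grip_force': 0.0, 'grip_width': 1.0043472372094422}
scene {'fov_y': 52.921259210416686, 'cx': 255.95954987694762, 'cy': 192.7560362240667, 'k1': -0.0876583480670516, 'position': array([1059.37411036, -332.42864452,  825.95378142]), 'attitude': array([-0.28074805,  0.83796751,  0.4406416 , -0.15756258]), 'shot': 1}
checked [([166.3, 212.2], 0.79), ([175.8, 252.1], 0.73), ([214.7, 287.6], 0.68)]
amber [([324.0, 171.1], 0.69), ([252.4, 164.4], 0.62)]
row_a [([34
[... 274 characters left out ...]
{'fov_y': 45.519565459824406, 'cx': 256.5343257420362, 'cy': 191.23775745863716, 'k1': -0.0018820138807756417, 'position': array([ 401.3444892 ,    8.02778706, 1163.66477617]), 'attitude': array([ 0.04253082, -0.70152802,  0.70876965, -0.0607878 ]), 'shot': 2}
checked [([336.4, 132.3], 0.76), ([333.7, 230.3], 0.71), ([348.3, 179.1], 0.6)]
amber [([229.0, 231.3], 0.64)]
row_a [([141.0, 179.9], 0.65), ([175.4, 181.6], 0.62)]
shelf [([162.0, 196.9], 0.93)]
free_place [([163.1, 184.3], 0.66)]
gate [([350.3, 186.5], 0.65)]
tin [([135.0, 279.1], 0.82), ([161.0, 184.3], 0.62), ([350.0, 178.4], 0.55)]
sanding_block [([375.2, 274.1], 0.65), ([347.7, 179.8], 0.21)]
screwdriver [([248.9, 102.8], 0.66)]
```

View pics/top0.png

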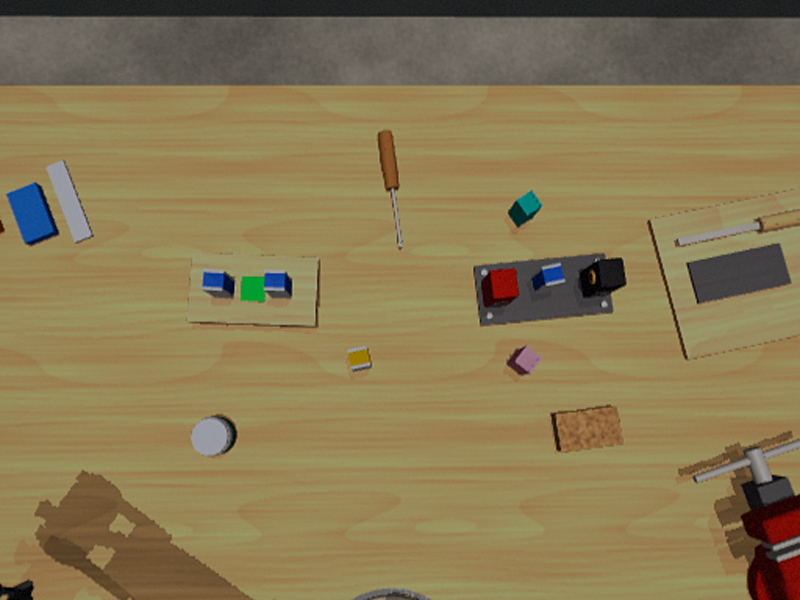

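View pics/scene0.png

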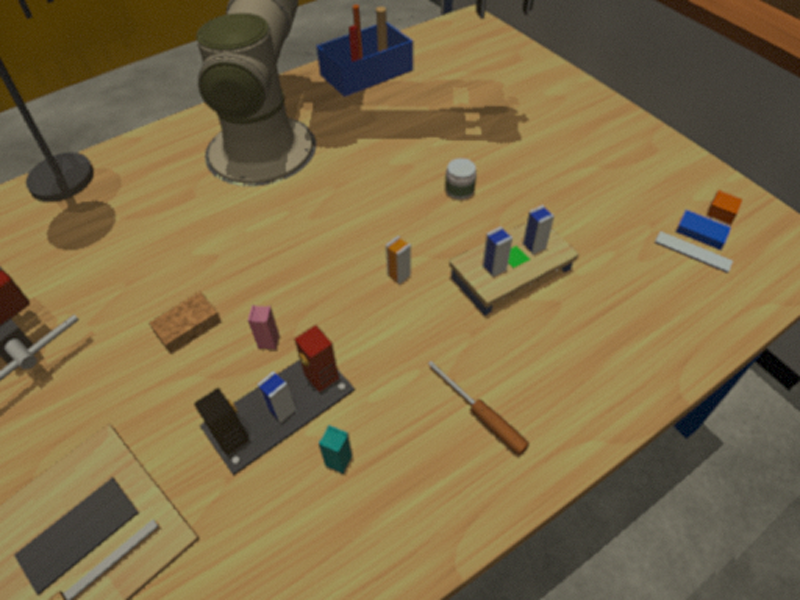

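The top view shows the checked blue block at (549,275) on the gate plate, between the red lamp at (500,287) and the black sensor at (603,277). Amber is at (359,358), and the green card at (253,289) is the middle place between the row blocks at (216,282) and (277,283). The look-alikes are turquoise (525,208) and pink (523,361). The blue one between the towers fits the description, so I'll confirm it in an enlarged crop.

```bash
python3 - <<'E'
from h import *
S,T=pickle.load(open("p0.pkl","rb"))
def crop(p,c,r,w,h,s): return cv2.resize(p["pixels"][r:r+h,c:c+w],(w*s,h*s),interpolation=cv2.INTER_CUBIC)
a=crop(T,300,155,100,60,4);b=crop(T,215,212,50,37,8)
c=crop(T,118,158,90,56,4);d=crop(S,120,200,110,75,4)
im=np.zeros((600,800,3),np.uint8)
for q,(x,y) in((a,(0,0)),(b,(400,0)),(c,(0,300)),(d,(360,300))):
    hh,ww=q.shape[:2];q=q[:600-y,:800-x];im[y:y+q.shape[0],x:x+q.shape[1]]=q
cv2.imwrite("pics/crop1.png",im)
E
```

```text
(no output)
```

View pics/crop1.png

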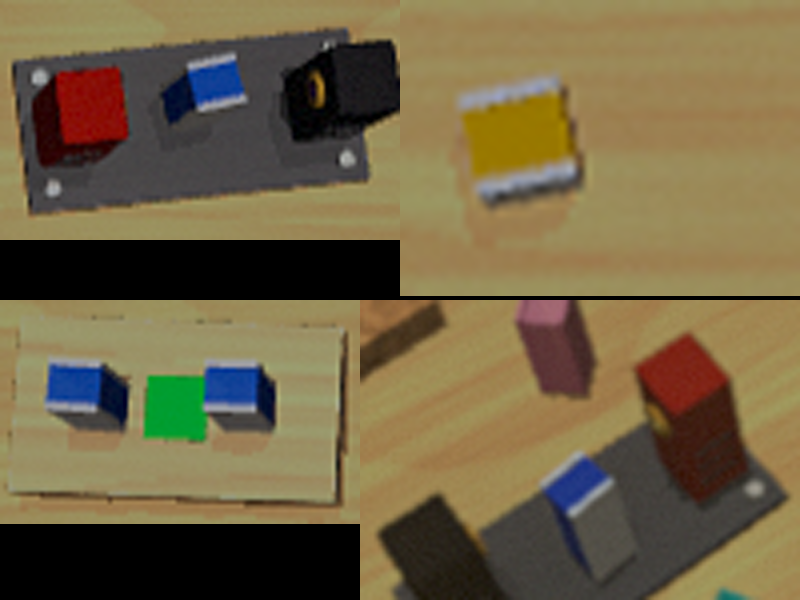

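The crop confirms it. The blue block between the towers has white strips facing front and back, and the amber block has white strips at the top and bottom of the picture. The card lies in the middle place of the row. Next I'll fit the poses by matching flat-region models in both pictures.

```bash
cat > fit.py <<'E'
from h import *
from scipy.optimize import minimize
def rect(x0,x1,y0,y1,z): return [[x0,y0,z],[x1,y0,z],[x1,y1,z],[x0,y1,z]]
def box(sx,sy,z0,z1,cx=0,cy=0,slab=0):
    a,b=sx/2,sy/2; F=[]; s=slab
    for g in(-1,1):
        F.append(([g,0,0],[[cx+g*a,cy-b,z0],[cx+g*a,cy+b,z0],[cx+g*a,cy+b,z1],[cx+g*a,cy-b,z1]]))
        for u,v in([(-a,-a+s),(-a+s,a-s),(a-s,a)] if s else [(-a,a)]):
            F.append(([0,g,0],[[cx+u,cy+g*b,z0],[cx+v,cy+g*b,z0],[cx+v,cy+g*b,z1],[cx+u,cy+g*b,z1]]))
    for u,v in([(-a,-a+s),(-a+s,a-s),(a-s,a)] if s else [(-a,a)]):
        F.append(([0,0,1],rect(cx+u,cx+v,cy-b,cy+b,z1)))
    return F
U=8
def cost(q,p,faces,bg,skip):
    x,y,t=q; c,s=np.cos(t),np.sin(t); M=np.array([[c,-s,0],[s,c,0],[0,0,1]]); cam=np.array(p["position"],float)
    tr=lambda P:np.array(P,float)@M.T+[x,y,0]
    uv=lambda P:proj(p,tr(P))
    r0=p["roi"]; L=np.zeros(p["up"].shape[:2],np.uint8)
    draw=lambda P,l:cv2.fillPoly(L,[np.round(((uv(P)-r0+.5)*U-.5)*16).astype(np.int32)],l,shift=4)
    i=2
    for n,P in faces:
        W=tr(P)
        if (M@np.array(n))@(cam-W.mean(0))>0: draw(P,i); i+=1
    L[p["mask"]==0]=255
    e=0
    for k in [0]+list(range(2,i)):
        v=p["up"][L==k]
        if len(v)>20: e+=np.abs(v-np.median(v,0)).sum()
    return e/U/U
def fit(pics,faces,q0,pad,skip=()):
    for p in pics:
        P=np.array([f for _,f in faces]).reshape(-1,3); c,s=np.cos(q0[2]),np.sin(q0[2])
        W=P@np.array([[c,-s,0],[s,c,0],[0,0,1]]).T+[q0[0],q0[1],0]; u=proj(p,W)
        hull=cv2.convexHull(u.astype(np.float32))
        lo=np.floor(u.min(0)-pad).astype(int); hi=np.ceil(u.max(0)+pad).astype(int); lo=np.maximum(lo,0); p["roi"]=lo
        im=p["pixels"][lo[1]:hi[1],lo[0]:hi[0]]; h,w=im.shape[:2]
        p["up"]=cv2.resize(im,(w*U,h*U),interpolation=cv2.INTER_CUBIC).astype(np.float32)
        m=np.zeros((h*U,w*U),np.uint8); cv2.fillPoly(m,[((hull.reshape(-1,2)-lo+.5)*U).astype(np.int32)],255)
        p["mask"]=cv2.dilate(m,np.ones((2*pad*U//2+1,)*2,np.uint8))
    f=lambda d:sum(cost(q0+d*np.array([1,1,.03]),p,faces,0,skip) for p in pics)
    best=None
    for st in(6,2):
        d0=np.zeros(3) if best is None else best.x
        best=minimize(f,d0,method="Nelder-Mead",options=dict(initial_simplex=d0+np.vstack([np.zeros(3),st*np.eye(3)]),xatol=.03,fatol=.1,maxiter=150))
    return q0+best.x*np.array([1,1,.03]),best.fun
block=lambda z0,cx=0,cy=0:box(30,30,z0,z0+80,cx,cy,4)
gate=[([0,0,1],rect(-50,50,-110,110,8))]+box(44,40,8,110,0,82)+box(44,40,8,110,0,-82)+[([0,0,1],rect(-15,15,-22,22,8))]
card=[([0,0,1],rect(-20,20,-19,19,45.5))]
shelf=[([0,0,1],rect(-55,55,-100,100,45))]+card+block(45,0,45)+block(45,0,-45)
E
cat > run.py <<'E'
from fit import *
S,T=pickle.load(open("p0.pkl","rb"))
g=lambda c,r,z:ground(T,[[c*.64,r*.64]],z)[0]
t0={"checked":(block(8),g(549,275,88),.12,5),"amber":(block(0),g(359,358,80),.1,5),"shelf":(shelf,g(253,289,45),0,4),"card":(card,g(253,289,45),0,4),"gate":(gate,g(545,290,8),.08,4)}
for n,(F,c,t,pad) in t0.items():
    for l,ps in(("T",[T]),("S",[S]),("TS",[T,S])):
        q,e=fit(ps,F,np.array([c[0],c[1],t]),pad)
        print(n,l,q[:2].round(1),np.degrees(q[2]).round(1),round(float(e)))
E
time python3 run.py
```

```text
checked T [ 596.9 -254.4] 12.0 11298
checked S [ 599.5 -254.7] 11.1 33032
checked TS [ 597.2 -254.6] 12.0 47388
amber T [472.9  44. ] 12.0 8262
amber S [476.4  43.4] 11.2 13777
amber TS [473.2  44.7] 10.2 25098
shelf T [585.1 211.5] -1.2 97435
shelf S [587.5 211.2] -0.8 85871
shelf TS [585.7 211.5] -1.1 189224
card T [584.9 211.7] -3.5 15326
card S [595.  217.7] -48.5 15846
card TS [585.3 211.8] -2.5 34011
gate T [ 586.8 -256.3] 5.4 125621
gate S [ 592.3 -257.1] 5.4 130120
gate TS [ 589.  -256.6] 5.4 298399
real	0m34.764s
user	0m34.393s
sys	0m0.801s
```

Call:
drive_tool:
  commands: "0.186 -0.351 0 0 0 -0.061 100;0.186 -0.351 0 0 0 -0.061 100;0.186 -0.351 0 0 0 -0.061 100;0.186 -0.351 0 0 0 -0.061 100;0.186 -0.351 0 0 0 -0.061 100;0.186 -0.351 0 0 0 -0.061 100;0.186 -0.351 0 0 0 -0.061 100;0.186 -0.351 0 0 0 -0.061 100;0.186 -0.351 0 0 0 -0.061 100;0.186 -0.351 0 0 0 -0.061 100;0.186 -0.351 0 0 0 -0.061 100;0.186 -0.351 0 0 0 -0.061 100;0.186 -0.351 0 0 0 -0.061 100;0.186 -0.351 0 0 0 -0.061 100;0.186 -0.351 0 0 0 -0.061 100;0.186 -0.351 0 0 0 -0.061 100;0.186 -0.351 0 0 0 -0.061 100;0.186 -0.351 0 0 0 -0.061 100;0.186 -0.351 0 0 0 -0.061 100;0.186 -0.351 0 0 0 -0.061 100"

```text
time_s: 2.67
eef_pos: [579.3, -221.3, 225.4]
ee_rot: [0.0, 0.631, 0.776, 0.0]
force: [1.3, 0.2, 1.0]
grip_width: 1.003
grip_force: 0.0
```

```bash
cat > st.py <<'E'
from rig import *; from h import *
def st():
    s=sense(); q=np.array(s["ee_rot"]); M=R.from_quat(q[[1,2,3,0]]).as_matrix()
    print("t %.2f"%s["time_s"],"pos",np.round(s["eef_pos"],1),"tool y deg %.2f"%np.degrees(np.arctan2(M[1,1],M[0,1])),"z",M[:,2].round(4),"F",np.round(s["force"],1),"w %.3f gf %.1f"%(s["grip_width"],s["grip_force"]),"tips",tips_ahead if not callable(tips_ahead) else tips_ahead(),"j",np.round(s["joints"],2))
    return s
if __name__=="__main__": st()
E
python3 st.py
```

```text
t 2.67 pos [ 579.3 -221.3  225.4] tool y deg 11.76 z [ 1.e-04  0.e+00 -1.e+00] F [1.3 0.2 1. ] w 1.003 gf 0.0 tips 17.0 j [-0.55  0.53  1.18  0.    1.43 -0.76]
```

Call:
drive_tool:
  commands: "0.1 -0.166 0 0 0 0 100;0.087 -0.167 0 0 0 0.005 100;0 0 0 0 0 0 100;0 0 -0.3 0 0 0 100;0 0 -0.3 0 0 0 100;0 0 -0.3 0 0 0 100;0 0 -0.3 0 0 0 100;0 0 -0.24 0 0 0 100;0 0 -0.2 0 0 0 100;0 0 0 0 0 0 100;0 0 0 0 0 0 70;0 0 0 0 0 0 55;0 0 0 0 0 0 48;0 0 0 0 0 0 44"
  force: 25

```text
time_s: 3.83
eef_pos: [598.0, -253.0, 63.1]
ee_rot: [0.001, 0.628, 0.778, 0.0]
force: [-0.8, -0.8, -0.0]
grip_width: 0.453
grip_force: 0.0
```

```bash
python3 - <<'E'
from st import *
st(); p=capture("top"); q=capture("scene")
a=cv2.resize(p["pixels"][130:220,290:410],(480,360),interpolation=cv2.INTER_CUBIC);b=cv2.resize(q["pixels"][190:310,110:190],(320,480),interpolation=cv2.INTER_CUBIC)
im=np.zeros((480,800,3),np.uint8);im[:360,:480]=a;im[:,480:]=b;cv2.imwrite("pics/grip1.png",im)
E
```

```text
t 3.83 pos [ 598.  -253.    63.1] tool y deg 12.14 z [ 0.0021 -0.0013 -1.    ] F [-0.8 -0.8 -0. ] w 0.453 gf 0.0 tips 17.0 j [-0.58  0.73  1.27  0.    1.13 -0.79]
```

View pics/grip1.png

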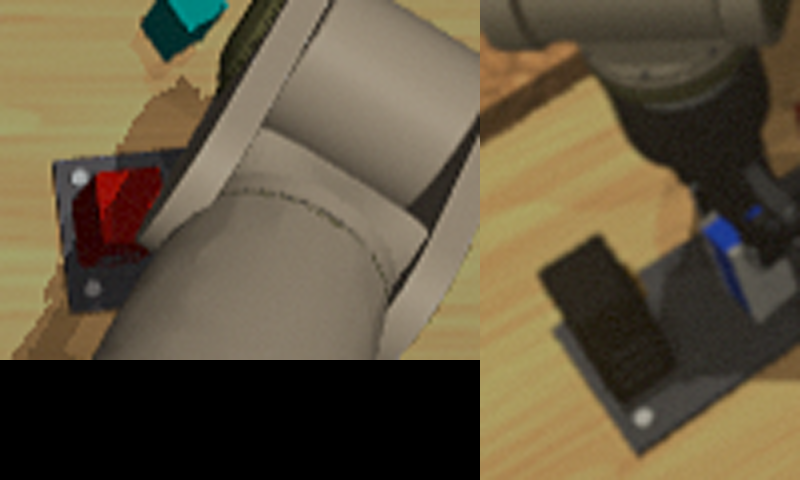

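The crop shows the fingers straddling the blue block's frosted faces, with the near finger around (770,230). I'll check that it's centred across the face by projecting the fitted block and the finger.

```bash
python3 - <<'E'
from h import *
S,T=pickle.load(open("p0.pkl","rb"))
def cr(P): u=proj(S,P); return ((u-[110,190]+.5)*4+[480,0]).round().tolist()
t=np.radians(12);ex=np.array([np.cos(t),np.sin(t),0]);ey=np.array([-np.sin(t),np.cos(t),0])
c=np.array([598.5,-254.6,0])
print("top corners",cr([c+a*15*ex+b*15*ey+[0,0,88] for a,b in((-1,-1),(1,-1),(1,1),(-1,1))]))
print("foot +x",cr([c+15*ex+b*15*ey+[0,0,8] for b in(-1,1)]))
g=np.array([598,-253,0])
print("finger back edges at z=46,90",cr([g+28*ex+b*11*ey+[0,0,z] for z in(46,90) for b in(-1,1)]))
E
```

```text
top corners [[697.0, 222.0], [731.0, 255.0], [773.0, 220.0], [739.0, 188.0]]
foot +x [[757.0, 321.0], [796.0, 288.0]]
finger back edges at z=46,90 [[768.0, 299.0], [797.0, 273.0], [754.0, 261.0], [785.0, 235.0]]
```

Call:
drive_tool:
  commands: "0 -0.015 0 0 0 0 40;0 0 0 0 0 0 37;0 0 0 0 0 0 34;0 0 0 0 0 0 30;0 0 0 0 0 0 20;0 0 0 0 0 0 20;0 0 0 0 0 0 20"
  force: 30

```text
time_s: 4.52
eef_pos: [597.7, -254.4, 61.8]
ee_rot: [0.0, 0.628, 0.778, 0.0]
force: [1.3, -0.2, 2.6]
grip_width: 0.342
grip_force: 31.4
```

Call:
drive_tool:
  commands: "0 0 0.1 0 0 0 20;0 0 0.2 0 0 0 20;0 0 0.3 0 0 0 20;0 0 0.3 0 0 0 20;0 0 0.3 0 0 0 20;0 0 0.2 0 0 0 20;0 0 0.1 0 0 0 20;0 0 0 0 0 0 20"

```text
time_s: 5.18
eef_pos: [597.9, -254.5, 213.8]
ee_rot: [0.002, 0.628, 0.778, 0.0]
force: [0.3, -1.2, -0.7]
grip_width: 0.344
grip_force: 31.1
```

Call:
drive_tool:
  commands: "-0.008 0.15 0 0 0 -0.02 20;-0.008 0.3 0 0 0 -0.02 20;-0.008 0.39 0 0 0 -0.02 20;-0.008 0.39 0 0 0 -0.02 20;-0.008 0.39 0 0 0 -0.02 20;-0.008 0.39 0 0 0 -0.02 20;-0.008 0.39 0 0 0 -0.02 20;-0.008 0.39 0 0 0 -0.02 20;-0.008 0.39 0 0 0 -0.02 20;-0.008 0.39 0 0 0 -0.02 20;-0.008 0.39 0 0 0 -0.02 20;-0.008 0.35 0 0 0 -0.02 20;-0.008 0.2 0 0 0 -0.02 20;-0.008 0.1 0 0 0 -0.02 20;-0.008 0.05 0 0 0 -0.013 20;0 0 0 0 0 0 20;0 0 0 0 0 0 20"

```text
time_s: 6.6
eef_pos: [585.2, 211.1, 210.5]
ee_rot: [-0.0, 0.714, 0.701, -0.001]
force: [-0.1, -0.2, -0.3]
grip_width: 0.344
grip_force: 31.0
```

```bash
python3 - <<'E'
from st import *
from fit import *
s=st(); q=capture("scene"); pickle.dump(q,open("p1.pkl","wb"))
cv2.imwrite("pics/hold1.png",cv2.resize(q["pixels"][60:210,240:420],(720,600),interpolation=cv2.INTER_CUBIC))
# each thing alone in the scene camera
P=s["eef_pos"]
for n,F,c,t in(("held",block(P[2]-54.0),P[:2],0),):
    print(n,fit([q],F,np.array([c[0],c[1],t]),3))
E
```

```text
t 6.60 pos [585.2 211.1 210.5] tool y deg -1.05 z [-1.7e-03 -6.0e-04 -1.0e+00] F [-0.1 -0.2 -0.3] w 0.344 gf 31.0 tips 17.0 j [ 0.16  0.54  1.2  -0.    1.4   0.18]
held (array([ 5.85374390e+02,  2.13153929e+02, -1.52875066e-01]), np.float64(39521.546875))
```

View pics/hold1.png

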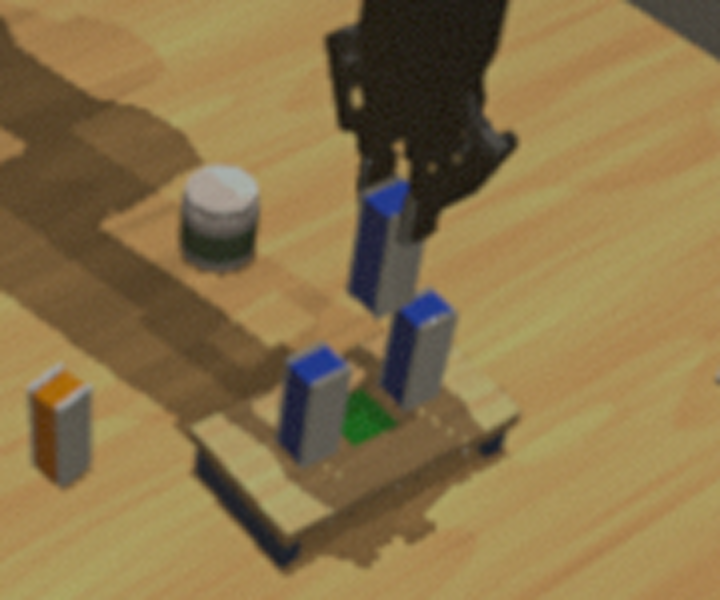

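The held block at (385,250) hangs upright behind the row, with the card free at (365,418). It may be slightly yawed, so I'll fit only its unobstructed lower part along with its neighbours.

```bash
python3 - <<'E'
from st import *
from fit import *
q=pickle.load(open("p1.pkl","rb")); P=sense()["eef_pos"]; z=P[2]-54
low=[f for f in box(30,30,z,z+36,slab=4) if f[0][2]==0]
for n,F,c in(("held low",low,P[:2]),("row-",block(45),(586,166.5)),("row+",block(45),(586,256.5)),("shelf",shelf,(586,211.5)),("amber",block(0),(474,44))):
  for t in(-.12,.0,.1):
    a,e=fit([q],F,np.array([c[0],c[1],t]),3); print(n,a[:2].round(1),np.degrees(a[2]).round(1),round(e))
E
```

```text
held low [581.1 219.6] -9.7 21162
held low [577.7 223.4] -9.9 21455
held low [572.5 218.7] 13.1 21357
row- [587.9 166.1] -3.9 18227
row- [587.9 166.1] -3.7 18431
row- [588. 166.] -3.6 18327
row+ [589.2 253.6] -1.6 19940
row+ [589.6 253.8] -3.9 19940
row+ [589.5 253.7] -3.4 19745
shelf [587.8 210.7] -0.6 174463
shelf [588.4 209.4] 0.0 169919
shelf [588.8 209.5] -0.5 166507
amber [476.8  43.7] 8.2 13116
amber [476.8  43.5] 8.1 13410
amber [476.8  43.6] 9.1 13383
```

Call:
drive_tool:
  commands: "0.005 0 -0.2 0 0 0 20;0.005 0 -0.3 0 0 0 20;0 0 -0.25 0 0 0 20;0 0 -0.15 0 0 0 20;0 0 -0.07 0 0 0 20;0 0 0 0 0 0 20;0 0 0 0 0 0 20"

```text
time_s: 7.23
eef_pos: [587.0, 211.3, 115.3]
ee_rot: [0.0, 0.714, 0.7, 0.0]
force: [0.5, -0.1, 0.2]
grip_width: 0.344
grip_force: 31.0
```

```bash
python3 - <<'E'
from st import *
s=st(); q=capture("scene"); p=capture("top"); pickle.dump((q,p),open("p2.pkl","wb"))
P=s["eef_pos"]
im=cv2.resize(q["pixels"][115:190,300:370],None,fx=8,fy=8,interpolation=cv2.INTER_CUBIC)
pr=lambda X:np.round((proj(q,X)-[300,115]+.5)*8).astype(int)
def draw(c,t,z,col):
    ex=np.array([np.cos(t),np.sin(t),0]);ey=np.array([-np.sin(t),np.cos(t),0])
    b=lambda a,d,h:np.array([c[0],c[1],z])+a*ex+d*ey+[0,0,h]
    for l in([b(-15,-15,0),b(15,-15,0),b(15,15,0)],[b(-15,-15,0),b(-15,-15,80)],[b(15,-15,0),b(15,-15,80)],[b(15,15,0),b(15,15,80)],[b(11,-15,0),b(11,-15,80)],[b(-15,-15,80),b(15,-15,80),b(15,15,80)]):
        cv2.polylines(im,[pr(l)],False,col,1)
g=np.radians(-1.05)
draw(P,g,P[2]-53.8,(0,255,255))
t=np.radians(-1.1)
for d in(-45,45): draw(np.array([587.8,210.9])+d*np.array([-np.sin(t),np.cos(t)]),t,45,(0,0,255))
cv2.imwrite("pics/hold2.png",im)
E
```

```text
t 7.23 pos [587.  211.3 115.3] tool y deg -1.09 z [ 1.e-03  1.e-04 -1.e+00] F [ 0.5 -0.1  0.2] w 0.344 gf 31.0 tips 17.0 j [ 0.16  0.62  1.32 -0.    1.2   0.18]
```

View pics/hold2.png

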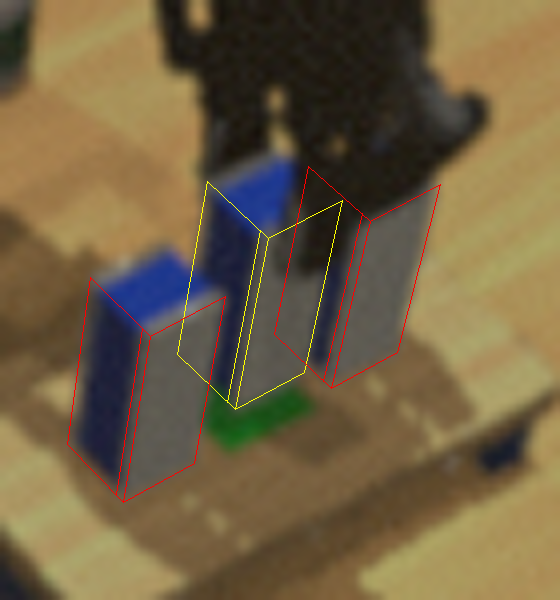

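The picture shows the held block's edges agreeing with the prediction to within about 6 px of an 8x crop, and its yaw matches the neighbours. I'll refine the relative position with yaw fixed.

```bash
python3 - <<'E'
from st import *
import fit as f
from fit import *
q,p=pickle.load(open("p2.pkl","rb")); P=np.array([587.,211.3,115.3]); z=P[2]-53.8
S,T=pickle.load(open("p0.pkl","rb"))
def fit2(pics,F,x0,t,pad=3):
    fit(pics,F,np.array([*x0,t]),pad) if False else None
    # grid search with yaw fixed
    best=None
    fit_setup(pics,F,np.array([*x0,t]),pad)
    r=minimize(lambda d:sum(cost(np.array([*d,t]),k,F,0,()) for k in pics),x0,method="Nelder-Mead",options=dict(initial_simplex=np.array(x0)+np.array([[0,0],[4,0],[0,4]]),xatol=.03,fatol=.1))
    return r.x.round(1),round(r.fun)
def fit_setup(pics,F,q0,pad):
    m=f.minimize; f.minimize=lambda fun,d0,**k:type("o",(),dict(x=d0,fun=0)); f.fit(pics,F,q0,pad); f.minimize=m
t=np.radians(-1.1); ey=np.array([-np.sin(t),np.cos(t)])
full=block(z); 
low=[g for g in box(30,30,z,z+38,slab=4) if g[0][2]==0]
print("held low",fit2([q],low,[587,211.3],t))
for d in(-45,45):
  rl=[g for g in box(30,30,45,83,slab=4) if g[0][2]==0]
  c=np.array([586.5,211.3])+d*ey
  print(d,"S0",fit2([S],block(45),c,t)[0]-d*ey,"low",fit2([S],rl,c,t)[0]-d*ey,"T0",fit2([T],block(45),c,t)[0]-d*ey, "both",fit2([S,T],block(45),c,t)[0]-d*ey)
print("card S",fit2([S],card,[586.5,211.3],t),"T",fit2([T],card,[586.5,211.3],t))
E
```

```text
held low (array([585.7, 207.2]), 17095)
-45 S0 [588.66388491 210.49170705] low [582.36388491 216.49170705] T0 [585.16388491 211.29170705] both [585.76388491 211.49170705]
45 S0 [587.43611509 210.60829295] low [573.83611509 225.50829295] T0 [584.83611509 211.50829295] both [585.43611509 211.50829295]
card S (array([586.5, 211.8]), 14788) T (array([584.9, 211.8]), 13646)
```

Call:
drive_tool:
  commands: "-0.01 0.002 -0.03 0 0 0 20;0 0 -0.04 0 0 0 20;0 0 -0.03 0 0 0 20;0 0 -0.02 0 0 0 20;0 0 -0.01 0 0 0 20;0 0 -0.01 0 0 0 20;0 0 0 0 0 0 20"

```text
time_s: 7.92
eef_pos: [585.4, 212.0, 100.3]
ee_rot: [-0.0, 0.714, 0.701, -0.0]
force: [0.4, -1.1, -0.8]
grip_width: 0.347
grip_force: 31.0
```

Call:
drive_tool:
  commands: "0 0 -0.006 0 0 0 20;0 0 -0.006 0 0 0 20;0 0 0 0 0 0 20;0 0 0 0 0 0 20"

```text
time_s: 8.25
eef_pos: [585.5, 212.0, 99.3]
ee_rot: [0.0, 0.714, 0.701, 0.0]
force: [-1.0, 0.1, -0.5]
grip_width: 0.345
grip_force: 31.0
```

Call:
drive_tool:
  commands: "0 0 -0.005 0 0 0 20;0 0 0 0 0 0 20;0 0 0 0 0 0 20"

```text
time_s: 8.5
eef_pos: [585.5, 212.0, 98.9]
ee_rot: [0.0, 0.714, 0.701, 0.0]
force: [-0.5, 0.6, 0.2]
grip_width: 0.345
grip_force: 31.0
```

Call:
drive_tool:
  commands: "0 0 -0.005 0 0 0 20;0 0 0 0 0 0 20;0 0 0 0 0 0 20"

```text
time_s: 8.75
eef_pos: [585.6, 212.0, 98.8]
ee_rot: [0.0, 0.714, 0.701, 0.0]
force: [0.2, -0.6, 5.4]
grip_width: 0.343
grip_force: 31.6
```

Call:
drive_tool:
  commands: "0 0 0 0 0 0 36;0 0 0 0 0 0 40;0 0 0 0 0 0 45;0 0 0 0 0 0 55;0 0 0 0 0 0 70;0 0 0 0 0 0 80;0 0 0 0 0 0 80;0 0 0.05 0 0 0 80;0 0 0.15 0 0 0 80;0 0 0.3 0 0 0 80;0 0 0.3 0 0 0 80;0 0 0.3 0 0 0 90;0 0 0.2 0 0 0 100;0 0 0 0 0 0 100"

```text
time_s: 9.92
eef_pos: [586.9, 212.3, 233.8]
ee_rot: [0.003, 0.714, 0.701, 0.004]
force: [0.4, -0.3, 0.2]
grip_width: 1.0
grip_force: 0.0
```

Call:
drive_tool:
  commands: "-0.1 -0.15 0 0 0 0.04 100;-0.23 -0.34 0 0 0 0.05 100;-0.23 -0.34 0 0 0 0.05 100;-0.23 -0.34 0 0 0 0.05 100;-0.2 -0.3 0 0 0 0.05 100;-0.1 -0.15 0 0 0 0.029 100;-0.04 -0.06 0 0 0 0 100;0 0 0 0 0 0 100;0 0 0 0 0 0 100"

```text
time_s: 10.67
eef_pos: [472.9, 44.4, 228.3]
ee_rot: [0.0, 0.636, 0.772, 0.0]
force: [-0.3, -0.5, 0.1]
grip_width: 1.001
grip_force: 0.0
```

```bash
python3 - <<'E'
from st import *
from fit import *
s=st(); q=capture("scene"); p=capture("top"); pickle.dump((q,p),open("p3.pkl","wb"))
a=cv2.resize(p["pixels"][158:214,118:208],(540,336),interpolation=cv2.INTER_CUBIC);b=cv2.resize(q["pixels"][120:200,235:380],(580,320)[::1],interpolation=cv2.INTER_CUBIC)
im=np.zeros((600,800,3),np.uint8);im[:280,:450]=cv2.resize(a,(450,280));im[280:600,:580]=b;cv2.imwrite("pics/placed.png",im)
S,T=pickle.load(open("p0.pkl","rb"))
for n,ps in(("T",[p]),("S",[q]),("TS",[p,q])):
  for k,y in(("placed",212),("row-",166.5),("row+",256.5)):
    r,e=fit(ps,block(45.5 if k=="placed" else 45),np.array([586.,y,-.02]),3);print(k,n,r[:2].round(1),np.degrees(r[2]).round(1))
for n,ps in(("Sold",[S]),("Told",[T]),("Snow",[q])):
  for t in(.14,.2,.25):
    r,e=fit(ps,block(0),np.array([475,44,t]),3);print("amber",n,r[:2].round(1),np.degrees(r[2]).round(1),round(e))
E
```

```text
t 10.67 pos [472.9  44.4 228.3] tool y deg 11.00 z [ 3.e-04  3.e-04 -1.e+00] F [-0.3 -0.5  0.1] w 1.001 gf 0.0 tips 17.0 j [-0.15  0.2   1.64  0.    1.3  -0.35]
placed T [584.5 211.2] -1.3
row- T [584.8 168.5] -6.2
row+ T [585.8 256.1] -4.9
placed S [588.1 212.2] -1.8
row- S [587.9 166.6] -5.1
row+ S [588.3 252.9] -8.0
placed TS [584.6 211.2] -2.0
row- TS [585.9 167.9] -5.4
row+ TS [585.9 255.7] -4.7
amber Sold [476.2  43.6] 9.0 12633
amber Sold [476.3  43.7] 8.7 12711
amber Sold [476.3  43.6] 9.8 12763
amber Told [472.8  44.3] 10.9 7520
amber Told [472.8  44.4] 11.2 7435
amber Told [472.8  44.1] 11.3 7471
amber Snow [476.4  43.8] 10.1 9856
amber Snow [476.2  44. ] 8.7 9910
amber Snow [476.2  44. ] 9.7 9943
```

View pics/placed.png

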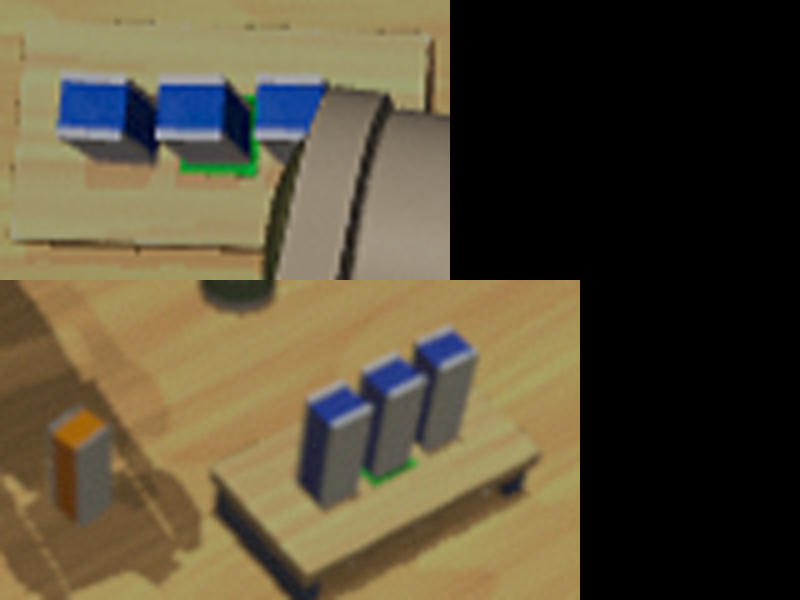

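The top view shows the placed block (200,110) in line with its neighbours, with an even green margin, and the scene view shows it upright. Relative to the card in the same camera it's within about 0.5 mm. Now I'll grip amber.

Call:
drive_tool:
  commands: "0.01 0 -0.15 0 0 0 100;0 0 -0.3 0 0 0 100;0 0 -0.35 0 0 0 100;0 0 -0.35 0 0 0 100;0 0 -0.3 0 0 0 80;0 0 -0.2 0 0 0 60;0 0 -0.1 0 0 0 50;0 0 -0.01 0 0 0 44;0 0 0 0 0 0 40;0 0 0 0 0 0 37;0 0 0 0 0 0 34;0 0 0 0 0 0 30;0 0 0 0 0 0 20;0 0 0 0 0 0 20;0 0 0 0 0 0 20"
  force: 30

```text
time_s: 12.02
eef_pos: [474.5, 44.0, 53.6]
ee_rot: [0.001, 0.636, 0.772, 0.001]
force: [-0.4, 0.7, 6.8]
grip_width: 0.347
grip_force: 31.8
```

Call:
drive_tool:
  commands: "0 0 0.05 0 0 0 20;0 0 0.15 0 0 0 20;0 0 0.3 0 0 0 20;0 0 0.35 0 0 0 20;0 0 0.35 0 0 0 20;0 0 0.25 0 0 0 20;0 0 0.1 0 0 0 20;0.05 -0.13 0 0 0 -0.014 20;0.1 -0.265 0 0 0 -0.014 20;0.14 -0.37 0 0 0 -0.014 20;0.14 -0.37 0 0 0 -0.014 20;0.14 -0.37 0 0 0 -0.014 20;0.14 -0.37 0 0 0 -0.014 20;0.14 -0.37 0 0 0 -0.014 20;0.14 -0.37 0 0 0 -0.014 20;0.09 -0.24 0 0 0 -0.012 20;0.04 -0.11 0 0 0 0 20;0.02 -0.04 0 0 0 0 20;0 0 0 0 0 0 20;0 0 0 0 0 0 20"

```text
time_s: 13.68
eef_pos: [587.2, -255.6, 206.8]
ee_rot: [-0.001, 0.672, 0.74, -0.0]
force: [-0.3, 0.2, -0.2]
grip_width: 0.347
grip_force: 30.8
```

```bash
python3 - <<'E'
from st import *
from fit import *
s=st()
S,T=pickle.load(open("p0.pkl","rb"))
t=np.radians(5.4)
tow=lambda d:[f for f in box(44,40,8,110,0,d)]
def show(n,F,ps,l):
    r,e=fit(ps,F,np.array([588.,-256.5,t]),3); print(n,l,r[:2].round(1),np.degrees(r[2]).round(1))
for l,ps in(("T",[T]),("S",[S])):
    show("plate+tow",gate,ps,l)
    show("both towers",tow(82)+tow(-82),ps,l)
    for d in(82,-82):
        c=np.array([588.,-256.5])+d*np.array([-np.sin(t),np.cos(t)])
        r,e=fit(ps,box(44,40,8,110),np.array([*c,t]),4); print("tower",d,l,r[:2].round(1),"->centre",(r[:2]-d*np.array([-np.sin(t),np.cos(t)])).round(1),np.degrees(r[2]).round(1))
# plate edges by corners: undistorted screw heads
for l,p,g in(("T",T,[(39,77),(347,158),(54,188),(328,47)]),):
    u=(np.array(g)+.5)/4-.5+[300,155]; X=ground(p,u,9); print(l,X[:,:2].round(1).tolist(),X.mean(0).round(1), "diag",X[:2].mean(0).round(1),X[2:].mean(0).round(1))
E
```

```text
t 13.68 pos [ 587.2 -255.6  206.8] tool y deg 5.50 z [-9.e-04  8.e-04 -1.e+00] F [-0.3  0.2 -0.2] w 0.347 gf 30.8 tips 17.0 j [-0.59  0.59  1.14  0.    1.42 -0.69]
plate+tow T [ 586.9 -256.3] 5.4
both towers T [ 586.5 -256.5] 5.3
tower 82 T [ 579.3 -175.2] ->centre [ 587.  -256.8] 5.1
tower -82 T [ 593.8 -337.7] ->centre [ 586.1 -256. ] 9.1
plate+tow S [ 593.4 -257.1] 5.3
both towers S [ 593.6 -257.4] 5.9
tower 82 S [ 587.  -177.5] ->centre [ 594.8 -259.1] 1.3
tower -82 S [ 602.6 -338.6] ->centre [ 594.9 -257. ] 7.5
T [[615.3, -159.5], [561.0, -356.3], [543.3, -167.0], [633.7, -347.8]] [ 588.3 -257.6    9. ] diag [ 588.2 -257.9    9. ] [ 588.5 -257.4    9. ]
```

```bash
python3 - <<'E'
from st import *
from fit import *
S,T=pickle.load(open("p0.pkl","rb"))
t=np.radians(5.4)
blk=block(8,9.5,0.5)  # rough place of the checked block
G=box(100,220,0,8)+box(44,40,8,110,0,82)+box(44,40,8,110,0,-82)
c,s=np.cos(t),np.sin(t)
d=np.array([598-588,-254.6+256.5]); lb=np.array([c*d[0]+s*d[1],-s*d[0]+c*d[1]]); print("checked in gate",lb)
G2=G+block(8,*lb)
for l,ps in(("T",[T]),("S",[S]),("TS",[T,S])):
  for n,F in(("noblk",G),("blk",G2)):
    for st0 in((588,-256.5),(591,-258)):
        r,e=fit(ps,F,np.array([*st0,t]),4); print(n,l,r[:2].round(1),np.degrees(r[2]).round(2),round(e))
E
```

```text
checked in gate [10.13442544  0.9504846 ]
noblk T [ 586.8 -256.4] 5.37 125156
noblk T [ 587.  -256.5] 5.35 124305
blk T [ 586.8 -256.5] 5.36 97379
blk T [ 586.9 -256.5] 5.42 96693
noblk S [ 591.6 -257.2] 5.52 137819
noblk S [ 592. -257.] 5.59 136295
blk S [ 591.4 -257.1] 5.57 115334
blk S [ 591.7 -256.9] 5.67 113665
noblk TS [ 588.7 -256.9] 5.3 293391
noblk TS [ 588.8 -256.8] 5.38 291319
blk TS [ 588.4 -256.8] 5.27 246734
blk TS [ 588.9 -256.7] 5.4 244139
```

Call:
drive_tool:
  commands: "0.01 -0.008 -0.1 0 0 0 20;0 0 -0.2 0 0 0 20;0 0 -0.25 0 0 0 20;0 0 -0.25 0 0 0 20;0 0 -0.17 0 0 0 20;0 0 -0.1 0 0 0 20;0 0 -0.06 0 0 0 20;0 0 0 0 0 0 20;0 0 0 0 0 0 20;0 0 0 0 0 0 20"

```text
time_s: 14.52
eef_pos: [589.0, -257.5, 95.6]
ee_rot: [0.001, 0.672, 0.74, 0.0]
force: [-0.6, 0.6, -0.7]
grip_width: 0.345
grip_force: 30.9
```

```bash
python3 - <<'E'
from st import *
from fit import *
P=[];qs=[]
for i in range(4): qs.append(capture("scene")); P.append(st()["eef_pos"])
P=np.mean(P,0); print("mean",P.round(2))
q=qs[-1]; q["pixels"]=np.mean([k["pixels"] for k in qs],0).astype(np.uint8); pickle.dump(q,open("p4.pkl","wb"))
im=cv2.resize(q["pixels"][185:285,115:235],None,fx=6,fy=6,interpolation=cv2.INTER_CUBIC)
pr=lambda X:np.round((proj(q,X)-[115,185]+.5)*6).astype(int)
def draw(faces,c,t,col,b):
    M=R.from_euler("z",t,degrees=True).as_matrix()
    for n,F in faces:
        W=np.array(F)@M.T+[c[0]+b,c[1],0]
        if (M@np.array(n))@(q["position"]-W.mean(0))>0: cv2.polylines(im,[pr(W)],True,col,1)
draw(block(P[2]-53.6),P,5.4,(0,255,255),2.5)
draw(box(44,40,8,110,0,82)+box(44,40,8,110,0,-82)+box(100,220,0,8),(588.3,-256.5),5.4,(255,255,0),2.5)
cv2.imwrite("pics/gate.png",im)
E
```

```text
t 14.57 pos [ 589.  -257.6   95.6] tool y deg 5.48 z [ 0.0018 -0.0012 -1.    ] F [ 0.2  0.3 -0.2] w 0.342 gf 30.9 tips 17.0 j [-0.59  0.68  1.27 -0.    1.19 -0.69]
t 14.62 pos [ 588.9 -257.6   95.4] tool y deg 5.47 z [ 0.0015 -0.0011 -1.    ] F [-0.4  0.6 -0.7] w 0.347 gf 30.9 tips 17.0 j [-0.59  0.68  1.27 -0.    1.19 -0.69]
t 14.67 pos [ 588.8 -257.5   95.2] tool y deg 5.47 z [ 1.2e-03 -8.0e-04 -1.0e+00] F [ 0.1  0.7 -1.4] w 0.343 gf 30.9 tips 17.0 j [-0.59  0.68  1.27  0.    1.19 -0.69]
t 14.72 pos [ 588.7 -257.5   95. ] tool y deg 5.47 z [ 1.e-03 -7.e-04 -1.e+00] F [-0.6 -0.9 -0.8] w 0.342 gf 30.9 tips 17.0 j [-0.59  0.69  1.27 -0.    1.19 -0.69]
mean [ 588.83 -257.53   95.27]
```

View pics/gate.png

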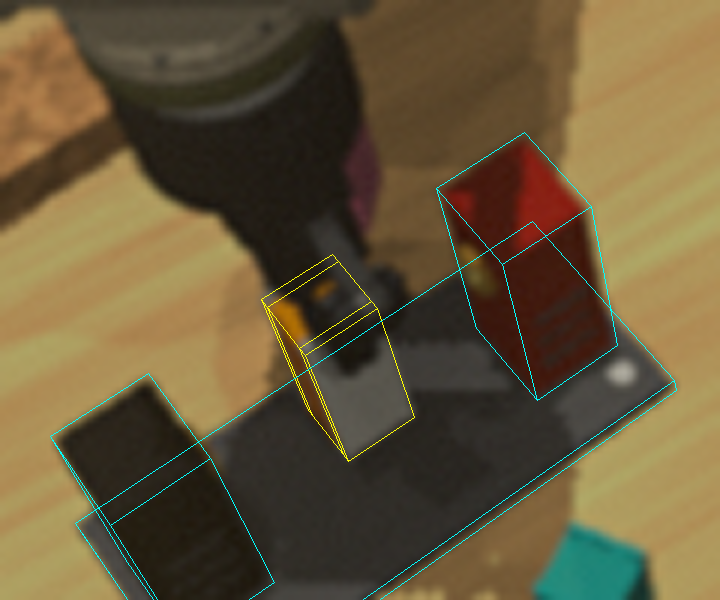

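The picture shows amber's predicted outline on the block (260–415, 255–460) and the gate outline on both towers and the plate, so the two agree with one common camera bias. I'll let it settle and trim.

Call:
drive_tool:
  commands: "0 0.008 0 0 0 0 20;0 0 0 0 0 0 20;0 0 0 0 0 0 20;0 0 0 0 0 0 20;0 0 0 0 0 0 20;0 0 0 0 0 0 20;0 0 0 0 0 0 20;0 0 0 0 0 0 20"

```text
time_s: 15.38
eef_pos: [588.5, -256.5, 94.3]
ee_rot: [-0.0, 0.673, 0.74, -0.0]
force: [0.0, -0.6, -0.6]
grip_width: 0.344
grip_force: 30.9
```

```bash
python3 - <<'E'
from st import *
for i in range(3): capture("scene"); st()
E
```

```text
t 15.43 pos [ 588.5 -256.5   94.3] tool y deg 5.47 z [-1.e-04 -0.e+00 -1.e+00] F [-0.8  0.6 -0.8] w 0.347 gf 30.9 tips 17.0 j [-0.59  0.69  1.27 -0.    1.18 -0.69]
t 15.48 pos [ 588.5 -256.5   94.3] tool y deg 5.48 z [-1.e-04  0.e+00 -1.e+00] F [-0.5  0.3 -0.4] w 0.345 gf 30.9 tips 17.0 j [-0.59  0.69  1.27 -0.    1.18 -0.69]
t 15.53 pos [ 588.5 -256.5   94.3] tool y deg 5.47 z [-0. -0. -1.] F [ 0.  -0.1  0.7] w 0.346 gf 30.9 tips 17.0 j [-0.59  0.69  1.27 -0.    1.18 -0.69]
```

Call:
drive_tool:
  commands: "0 0 -0.006 0 0 0 20;0 0 0 0 0 0 20;0 0 0 0 0 0 20;0 0 0 0 0 0 20;0 0 0 0 0 0 20;0 0 0 0 0 0 20;0 0 0 0 0 0 20;0 0 0 0 0 0 20"

```text
time_s: 16.2
eef_pos: [588.5, -256.5, 93.7]
ee_rot: [0.0, 0.673, 0.74, 0.0]
force: [-0.4, 0.3, -0.4]
grip_width: 0.346
grip_force: 30.9
```

```bash
python3 - <<'E'
from st import *
st(); print(finish_job())
E
```

```text
t 16.20 pos [ 588.5 -256.5   93.7] tool y deg 5.47 z [ 0. -0. -1.] F [-0.4  0.3 -0.4] w 0.346 gf 30.9 tips 17.0 j [-0.59  0.69  1.27  0.    1.18 -0.69]
the job is handed in; nothing more can be done
None
```

The job is handed in at 16.2 s: the checked block is released upright on the green card, about 0.5 mm off centre by the top camera, and the amber block is held still and upright in the light gate, centred to about 1 mm by my estimate; no verdict came back.

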